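# Load a findings tin into the gravity roller lane

## Robot

A 7-joint arm with a two-finger parallel gripper is mounted at the origin on a cart in front of the work surface, level with it; the furniture and walls round the work are solid. World frame = base frame: x ahead of the robot, y to its left, z up, the work surface at z = 0. Lengths are in mm, angles in rad, forces in N, time in s.
With the tool pointing down it reaches from about 400 to 875 mm from the base axis. Payload 4.4 kg.
Tool frame: the origin (TCP) lies midway between the tips of the shut fingers; the grasp point (between the pads) lies 19 mm behind it (ctrl.grip_point_offset is the distance from the TCP to the grasp point, in mm); z points along the fingers, y is the line along which they close (so a half turn about z gives the same grasp; the last joint's range is limited). The gripper opens to 85 mm and grips with 20 to 120 N. Pads are 22 mm wide; open, the fingers measure 114 mm over their backs; the gripper's body (76 mm by 85 mm) begins 54 mm behind the grasp point. The pads swing forward as they close: fully open they stand 13 mm farther back than shut.
Start: joints at [-1.319, 0.628, 0.038, 1.517, -0.027, 0.996, -0.02], TCP at [203.087, 617.474, 231.313] pointing down, gripper open.
Joint ranges: [-3.06, 3.06], [-0.37, 2.12], [-1.25, 1.32], [0.18, 2.47], [-1.1, 4.24], [0.23, 1.98], [-2.94, 2.94]. Speed limits (rad/s): [2.57, 2.57, 3.14, 3.14, 3.14, 3.14, 3.14].

## Interface

Orientations are given as [roll, pitch, yaw] about the fixed x, y, z axes, in that order (R = Rz(yaw) Ry(pitch) Rx(roll)).
In Python, from cell import ctrl gives the robot as it stands.
- The arm moves only by the tool step_hand, called after "Request:" as a command line: name --argument value ..., lists and objects as JSON in quotes. Schema: {"type":"object","properties":{"deltas":{"type":"array","items":{"type":"array","prefixItems":[{"type":"array","items":{"type":"number"},"minItems":3,"maxItems":3},{"type":"array","items":{"type":"number"},"minItems":3,"maxItems":3},{"type":"number"}],"minItems":3,"maxItems":3},"minItems":1,"maxItems":12},"only":{"type":"string"},"quiet":{"type":"boolean"},"lines":{"type":"string"}},"required":["deltas"],"additionalProperties":false}. deltas is a list of rows, 1 to 12 of them, each written [[dx, dy, dz], [rx, ry, rz], opening]: dx, dy, dz in mm, then a rotation vector rx, ry, rz in rad, then the finger opening in mm; each row shifts and turns the commanded pose from where the row before left it, along the tool's axes as they then stand; what a row does not reach is not made up. A row lasts 1/10 s, in which the tool goes at most 50 mm and 0.15 rad, less where a joint would pass 70% of its speed; a pose out of reach is approached as far as the arm can. The fingers move at their own pace and stop on an object; the grip force is fixed at half the most. Time passes only in rows, so rows that do not move let the fingers close. The tool returns the time, the measured TCP pose, the force, the opening and the grip force at its end. only (a regular expression) keeps the lines of the reply that match it, lines (a string "A,B") keeps lines A to B, and quiet returns only ok. Input that does not fit is refused with a message, and nothing moves.
- ctrl.read_state(): the state, without advancing time (a new reading comes with each control period).
- ctrl.get_image(name): name is "scene" or "top" or "wrist"; returns the picture (400x640x3 uint8, blue, green, red); there is no depth.
- ctrl.calibration(name): a dict with "fx", "fy", "cx", "cy" (pixels), "rvec" (rotation vector, rad) and "tvec" (3), from world to camera coordinates, as OpenCV has them; the wrist camera has in their place "hand_eye" (4x4, takes a point from camera to tool coordinates, whose origin is the TCP and whose axes are the flange's). Camera axes: x right, y down, z forward; pixel columns grow to the right and rows downward; lengths in mm; the calibration is good to about 2 mm. The wrist camera is an equidistant fisheye: a pixel r from the principal point sees the ray r / f radians off the axis. A picture is of the moment at which its call begins: read the wrist's pose just before it. calibration takes no time and is no camera call.
- ctrl.finish_job(): hands the job in; it is judged then, once.
The state is a dict: "clock": time; "qpos": joint angles; "qd": joint speeds; "tau": joint torques, N m; "eef_pos": TCP position; "tool_rot": TCP orientation; "force": force on the tool from outside, world axes, zero at the start; "torque": the same for the moment, N m; "width": finger opening in mm; "gripper_force": force on a finger pad.
Only numpy, scipy, OpenCV 4.12 (cv2) and the standard library are available. Lean on these libraries where they do the work, as an engineer would, in place of code of your own. Each camera call takes 0.05 s, during which the arm holds its last target. There are 200 camera calls.

## Task

Put the closed findings tin into the little roller lane: set it down lengthwise on the open rollers at the high end, let go, and let it run down by itself until it lies against the stop at the low end. Do not carry, push or touch it in the lower half of the lane, and leave the steel block and the clear bead box where they are; mind the desk lamp as you swing across.

Things in the scene. Friction and masses are not known exactly. Their poses are not given: they have to be found in the camera images.
- tin: dark teal hinged findings tin, closed for good, flat box 64 x 97 x 23 mm (x, y, z), about 0.15 kg, flat on the table. Origin: centre of the underside; y along its length, z up. Grip across the width (along its x): the body is 61 mm wide from the underside to 18 mm up. It starts in any of three places shared with the steel block and the bead box. Either end may go first into the lane.
- flow_lane: fixed gravity lane, 312 x 108 mm, falls 12 degrees: 16 free grey rollers (90 mm long, every 18 mm) in aluminium sides. Origin: its middle, in the plane of the roller tops, 56 mm over the table. Tilted frame: y downhill (to the robot's left), x across, z square out of the rollers. Side guides 18 mm high, 92 mm apart, from y -0.055 to 0.15; stop plate 18 mm high, face at y 0.151. Turned 0 to 20 deg.
- load_point (a point): point on the roller tops at the lane's high end, at x 0, y -0.095 in the lane's frame, about 76 mm over the table; axes as the lane's. Round it (lane y -0.15 to -0.055) nothing stands above the rollers. Centre the tin's underside here, its length along the lane's y; once released it rolls down by itself in a second or two and rests with its centre near lane y 0.10.
- steel_block: bare steel bench block, 66 x 66 x 19 mm, 0.62 kg, flat on the table; origin at the centre of its underside. A bystander, not to be moved.
- bead_box: small clear square plastic box of beads, 51 x 53 x 20 mm, flat on the table; origin at the centre of its underside. A bystander, not to be moved.
- task_lamp: cream desk lamp with a 160 mm round foot at the robot's left, always in the same place; origin at its foot on the table. Its arm and shade rise over 0.5 m and lean towards the middle of the table: an arm that starts on the left should draw in to about 0.42 m from its base axis before swinging right past it.

How it is judged:
By the outcome, as a careful person would: the job done as asked, in the order asked, and still so for the second after the job is handed in, with the robot touching nothing.
It also fails if it takes over 48 s, if anything falls off the work surface, if the arm or the gripper's body presses on something with over 40 N, if the wrist force passes 120 N, or if a joint passes its speed limit or range.

## Working session

There is one attempt and no reset: what is moved stays moved. The work goes in short steps, Python scripts to look and compute and a tool call to move; the robot and the scene stay as the last step left them, time stands still between calls to the robot, and variables do not carry over. Pictures are saved under pics/ and viewed, at most 10 in all, crops included, and the job is handed in when it is done.

```bash
ls; mkdir -p pics
```

Run:
```python
from cell import ctrl
import cv2,json
for n in("top","scene"):
    cv2.imwrite(f"pics/{n}0.png",ctrl.get_image(n)); print(ctrl.calibration(n))
print(ctrl.calibration("wrist")); print(ctrl.read_state())
```

```text
cell.py
pics
{'fx': 429.3462095075977, 'fy': 429.3462095075977, 'cx': 327.53705141314816, 'cy': 200.88317154987368, 'rvec': array([ 2.15027798, -2.11138089,  0.16505712]), 'tvec': array([-42.55040128, 546.4760753 , 952.93678782])}
{'fx': 497.8008907096518, 'fy': 497.8008907096518, 'cx': 315.1485123371757, 'cy': 198.83081053774563, 'rvec': array([ 2.30281728, -0.67831452,  0.26480377]), 'tvec': array([-480.25190177,  233.21791342, 1348.08154509])}
{'fx': 309.70691628693146, 'fy': 309.70691628693146, 'cx': 318.44041356658585, 'cy': 202.10774767520832, 'hand_eye': array([[ 8.51139905e-04, -9.66259931e-01, -2.57567509e-01,
         6.62245760e+01],
       [ 9.99999635e-01,  8.41317595e-04,  1.48342134e-04,
         2.63445444e-01],
       [ 7.33590175e-05, -2.57567541e-01,  9.66260294e-01,
        -1.42281327e+02],
       [ 0.00000000e+00,  0.00000000e+00,  0.00000000e+00,
         1.00000000e+00]])}
{'clock': 0.1, 'qpos': array([-1.31880791,  0.62922129,  0.03844576,  1.51826376, -0.02699984,
        0.99632214, -0.01998284]), 'qd': array([-2.08836845e-03, -3.15256017e-05,  1.08285357e-04, -3.89107556e-03,
        2.51104631e-03, -5.91645898e-04, -5.08134510e-04]), 'tau': array([ 4.23846301e-03, -5.64530146e+01,  1.23113092e+00, -1.93971115e+01,
        1.14109222e-02,  5.44194714e-03,  4.37644417e-06]), 'eef_pos': array([202.89888858, 616.92890952, 230.50339173]), 'tool_rot': array([-3.13989608e+00,  1.61440040e-05,  2.82382079e+00]), 'force': array([ 0.35258313, -0.42296764, -0.76104134]), 'torque': array([ 0.015498  ,  0.01357114, -0.02447819]), 'gripper_force': 0.0, 'width': 84.9876387342184}
```

View pics/top0.png

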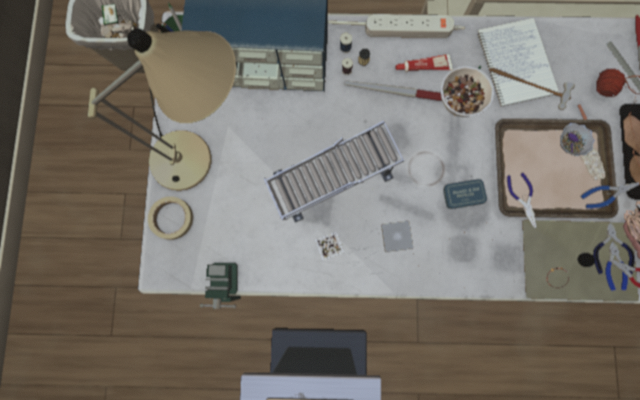

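View pics/scene0.png

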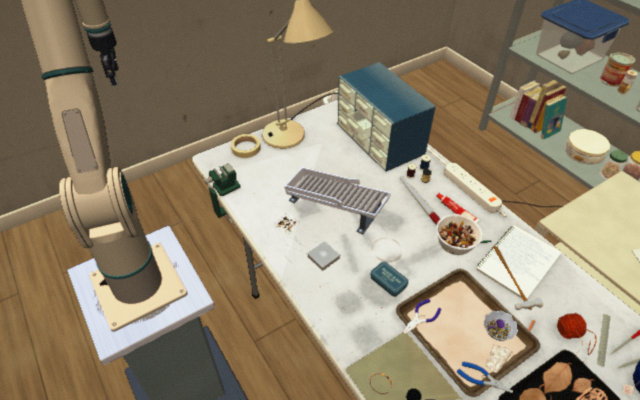

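The top view shows the lane from the high end at about (392,142) to the low end at (278,200). The tin is at (465,193), the steel block at (397,236), the bead box at (329,245) and the lamp at (180,160). The scene view agrees: tin at (388,278), lane from (290,190) to (385,200).

Create h.py:
```python
import cv2,numpy as np
from cell import ctrl
def cam(n):
    c=ctrl.calibration(n); K=np.array([[c['fx'],0,c['cx']],[0,c['fy'],c['cy']],[0,0,1]])
    R=cv2.Rodrigues(np.array(c['rvec']))[0]; return K,R,np.array(c['tvec'])
def proj(n,p):
    K,R,t=cam(n); q=K@(R@np.array(p,float)+t); return q[:2]/q[2]
def plane(n,uv,z):
    K,R,t=cam(n); d=R.T@np.linalg.inv(K)@[*uv,1]; o=-R.T@t; return o+d*(z-o[2])/d[2]
def tri(a,b):
    P=[K@np.c_[R,t] for K,R,t in map(cam,("top","scene"))]
    X=cv2.triangulatePoints(P[0],P[1],np.array(a,float).reshape(2,1),np.array(b,float).reshape(2,1)).ravel(); return X[:3]/X[3]
```

Run:
```python
from h import *
t=cv2.imread('pics/top0.png');s=cv2.imread('pics/scene0.png')
print(proj('top',[0,0,0]),proj('top',[203,617,230]),proj('top',[500,0,0]))
cs=[]
for n,im,roi in(('top',t,(430,165,70,60)),('scene',s,(355,250,70,60))):
    x,y,w,h=roi; hsv=cv2.cvtColor(im,cv2.COLOR_BGR2HSV)[y:y+h,x:x+w]
    m=cv2.inRange(hsv,(80,70,20),(115,255,140)); c=max(cv2.findContours(m,0,2)[0],key=cv2.contourArea)
    c=cv2.convexHull(c)+np.array([x,y]); r=cv2.minAreaRect(c); print(n,r,cv2.contourArea(c)); 
    if n=='top':
        b=cv2.boxPoints(r); print(np.array([plane(n,p,20) for p in b]).round(1))
    cs.append(np.array(r[0]))
print('tin centre',tri(*cs))
A=cv2.resize(t[110:230,255:415],None,fx=5,fy=5,interpolation=cv2.INTER_CUBIC)
cv2.imwrite('pics/A.png',A)
B=cv2.resize(s[160:310,270:420],None,fx=4,fy=4,interpolation=cv2.INTER_CUBIC)
cv2.imwrite('pics/B.png',B)
```

```text
[308.36594402 447.09827681] [-40.80553073 367.74185776] [313.81601355 223.0056719 ]
top ((465.4941101074219, 192.22349548339844), (15.835925102233887, 30.58719825744629), 77.47119140625) 343.0
[[ 588.  -321.5   20. ]
 [ 605.5 -393.2   20. ]
 [ 568.  -399.9   20. ]
 [ 550.8 -328.6   20. ]]
scene ((388.2073669433594, 278.3658752441406), (34.514404296875, 19.677894592285156), 38.65980529785156) 618.5
tin centre [ 575.57319616 -360.24270966   17.82434947]
```

View pics/A.png

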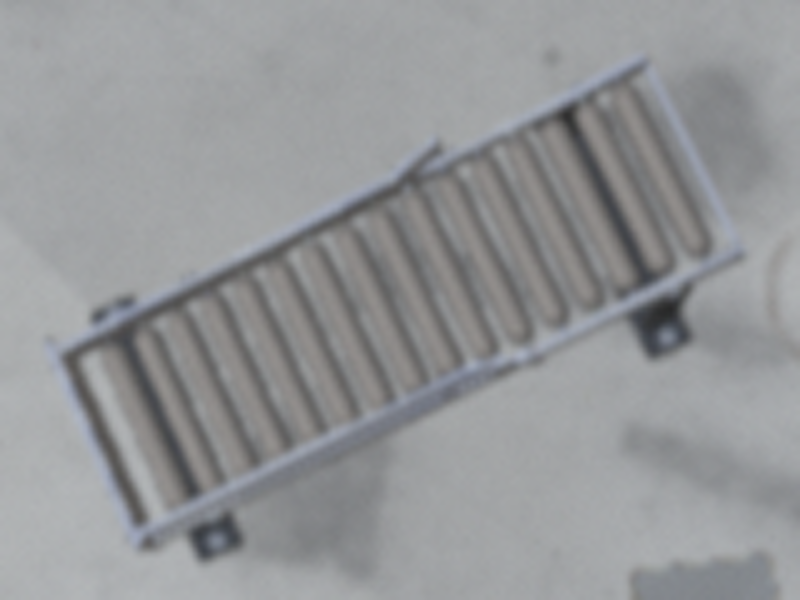

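View pics/B.png

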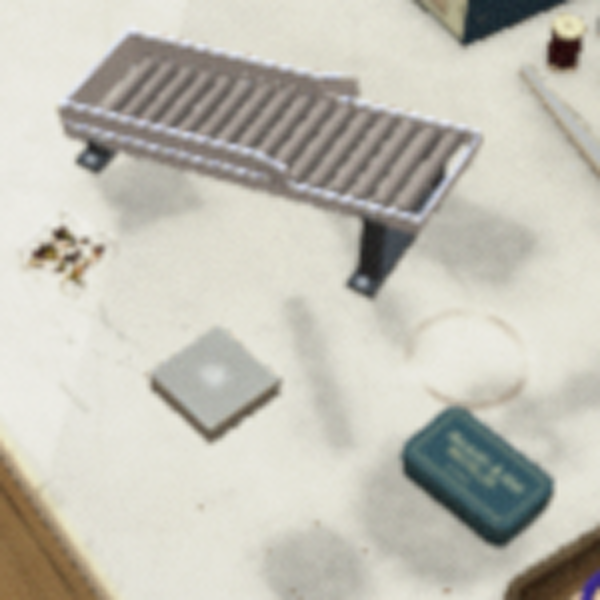

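The enlarged views give me the lane's four corners. In the top view the high end is at about (384,122) and (403,160), the low end at (266,180) and (283,219). Next I triangulate those and redo the tin mask more loosely.

Run:
```python
from h import *
T=[(384,122.4),(403,160),(266,180),(283,218.6)];S=[(390,193.2),(375,215.5),(303.2,168.2),(285.5,186.2)]
X=np.array([tri(a,b) for a,b in zip(T,S)]);print(X.round(1))
print('len',np.linalg.norm(X[0]-X[2]),np.linalg.norm(X[1]-X[3]),'wid',np.linalg.norm(X[0]-X[1]),np.linalg.norm(X[2]-X[3]))
for i,z in enumerate((88,88,42,42)):pass
t=cv2.imread('pics/top0.png');s=cv2.imread('pics/scene0.png')
c_=[]
for n,im,roi in(('top',t,(430,165,62,60)),('scene',s,(360,255,60,50))):
    x,y,w,h=roi; p=im[y:y+h,x:x+w].astype(int); m=((p[...,2]<110)&(p[...,0]-p[...,2]>15)).astype(np.uint8)
    c=max(cv2.findContours(m,0,2)[0],key=cv2.contourArea);c=cv2.convexHull(c)+np.array([x,y]); r=cv2.minAreaRect(c); print(n,r)
    if n=='top':
        b=cv2.boxPoints(r); print(np.array([plane(n,q,18) for q in b]).round(1), plane(n,r[0],18))
    c_.append(np.array(r[0]))
print(tri(*c_))
```

```text
[[ 727.6 -160.1   86. ]
 [ 640.  -203.2   82.4]
 [ 596.8  113.1   39.3]
 [ 505.2   69.1   44.3]]
len 306.4398639169269 306.19795339250396 wid 97.72740765321718 101.7908948151716
top ((465.1351623535156, 193.310791015625), (24.00225257873535, 39.620155334472656), 80.53767395019531)
[[ 595.8 -309.7   18. ]
 [ 613.3 -403.8   18. ]
 [ 555.8 -410.8   18. ]
 [ 538.5 -317.6   18. ]] [ 575.72607915 -360.46891149   18.        ]
scene ((388.5, 277.5), (35.28175354003906, 20.751300811767578), 39.47246170043945)
[ 574.68119392 -359.42466826   20.56161017]
```

Measured so far:
- **Tin:** centre about (576,-360), top near z 20, yaw about 10.5°.
- **Lane:** yaw about 26°, load point about (658,-130,76).
- **Checks:** the sizes match the text (about 306 x 100 lane, 59 x 96 tin), and reach is fine at about 680.

Next I draw in, then swing right.

Request:
step_hand --deltas '[[[0, -45, 0], [0, 0, 0], 85], [[0, -45, 0], [0, 0, 0], 85], [[0, -45, 0], [0, 0, 0], 85], [[0, -45, 0], [0, 0, 0], 85], [[0, -45, 0], [0, 0, 0], 85], [[0, 0, 0], [0, 0, 0], 85]]'

```text
clock: 0.7
eef_pos: [130.5, 395.7, 230.4]
tool_rot: [-3.132, 0.0, 2.824]
force: [1.4, 1.5, 0.1]
width: 85.1
gripper_force: 0.0
```

Request:
step_hand --deltas '[[[-45, -2.4, 0], [0, 0, 0.107], 85], [[-45, -2.4, 0], [0, 0, 0.107], 85], [[-45, -2.4, 0], [0, 0, 0.107], 85], [[-45, -2.4, 0], [0, 0, 0.107], 85], [[-45, -2.4, 0], [0, 0, 0.107], 85], [[-45, -2.4, 0], [0, 0, 0.107], 85], [[-45, -2.4, 0], [0, 0, 0.107], 85], [[-45, -2.4, 0], [0, 0, 0.107], 85], [[0, 0, 0], [0, 0, 0], 85]]'

```text
clock: 1.6
eef_pos: [392.6, 160.9, 231.5]
tool_rot: [3.141, 0.003, 1.956]
force: [-0.7, 0.7, -0.9]
width: 85.2
gripper_force: 0.0
```

Request:
step_hand --deltas '[[[0, 0, 0], [0, 0, 0.1], 85], [[0, 0, 0], [0, 0, 0.1], 85], [[-45.5, 7, 0], [0, 0, 0], 85], [[-45.5, 7, 0], [0, 0, 0], 85], [[-45.5, 7, 0], [0, 0, 0], 85], [[-45.5, 7, 0], [0, 0, 0], 85], [[-45.5, 7, 0], [0, 0, 0], 85], [[-45.5, 7, 0], [0, 0, 0], 85], [[-45.5, 7, 0], [0, 0, 0], 85], [[-45.5, 7, 0], [0, 0, 0], 85], [[-45.5, 7, 0], [0, 0, 0], 85], [[-45.5, 7, 0], [0, 0, 0], 85]]'

```text
clock: 2.8
eef_pos: [548.5, -266.9, 230.8]
tool_rot: [-3.142, -0.001, 1.769]
force: [0.6, 0.2, -0.0]
width: 85.0
gripper_force: 0.0
```

Request:
step_hand --deltas '[[[-45.5, 7, 0], [0, 0, 0], 85], [[-45.5, 7, 0], [0, 0, 0], 85], [[0, 0, 0], [0, 0, 0], 85], [[0, 0, 0], [0, 0, 0], 85]]'

```text
clock: 3.2
eef_pos: [578.8, -352.9, 230.1]
tool_rot: [-3.14, -0.001, 1.767]
force: [-0.4, 0.6, 0.2]
width: 84.9
gripper_force: 0.0
```

Add to h.py:
```python
from scipy.spatial.transform import Rotation as Ro
def wray(uv,st):
    c=ctrl.calibration('wrist'); d=np.array([uv[0]-c['cx'],uv[1]-c['cy']]); r=np.hypot(*d); th=r/c['fx']
    v=np.r_[np.sin(th)*d/max(r,1e-9),np.cos(th)]; H=np.array(c['hand_eye'])
    R=Ro.from_euler('xyz',st['tool_rot']).as_matrix()
    return R@H[:3,3]+st['eef_pos'], R@H[:3,:3]@v
def wplane(uv,st,z):
    o,d=wray(uv,st); return o+d*(z-o[2])/d[2]
```

Run:
```python
from h import *
st=ctrl.read_state(); im=ctrl.get_image('wrist'); cv2.imwrite('pics/w1.png',im); print(st['eef_pos'],st['tool_rot'])
p=im.astype(int); m=((p[...,2]<110)&(p[...,0]-p[...,2]>15)).astype(np.uint8)
for c in sorted(cv2.findContours(m,0,2)[0],key=cv2.contourArea)[-4:]:
    r=cv2.minAreaRect(c); print(r); print(np.array([wplane(q,st,18) for q in cv2.boxPoints(r)]).round(1).tolist(), wplane(r[0],st,18).round(1))
```

```text
[ 578.84675238 -352.876272    230.05807209] [-3.14032898e+00 -1.18072524e-03  1.76687464e+00]
((164.74728393554688, 348.93377685546875), (23.810285568237305, 6.810365676879883), 8.972626686096191)
[[356.5, -693.7, 18.0], [360.6, -675.6, 18.0], [405.4, -666.2, 18.0], [402.3, -683.6, 18.0]] [ 381.7 -679.4   18. ]
((312.7520446777344, 294.56683349609375), (10.362255096435547, 45.516448974609375), 83.04703521728516)
[[569.8, -509.9, 18.0], [626.7, -489.5, 18.0], [631.8, -505.0, 18.0], [574.0, -526.0, 18.0]] [ 600.7 -507.2   18. ]
((311.20294189453125, 267.8860778808594), (11.33613109588623, 49.477020263671875), 83.51692199707031)
[[558.9, -470.6, 18.0], [618.5, -450.3, 18.0], [623.6, -465.7, 18.0], [563.1, -486.5, 18.0]] [ 591.2 -467.9   18. ]
((315.5, 181.5), (79.0, 53.0), 90.0)
[[536.3, -317.9, 18.0], [595.7, -306.1, 18.0], [615.7, -398.6, 18.0], [552.9, -411.1, 18.0]] [ 575.  -357.3   18. ]
```

View pics/w1.png

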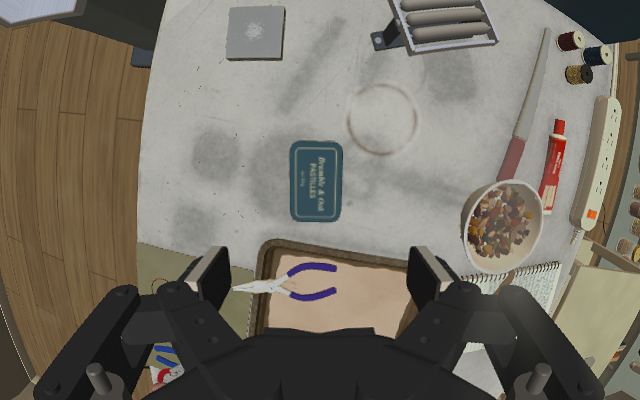

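The wrist view shows the tin at (315,181), square with the tool axes, with nothing around it and the fingers clear. Its centre is about (575,-359), within 3 mm of the other views. I descend part way first.

Request:
step_hand --deltas '[[[-5.3, -4.7, 20], [0, 0, 0], 85], [[0, 0, 45], [0, 0, 0], 85], [[0, 0, 45], [0, 0, 0], 85], [[0, 0, 45], [0, 0, 0], 85], [[0, 0, 25], [0, 0, 0], 85], [[0, 0, 0], [0, 0, 0], 85], [[0, 0, 0], [0, 0, 0], 85]]'

```text
clock: 3.95
eef_pos: [576.2, -357.4, 52.0]
tool_rot: [3.141, -0.0, 1.77]
force: [0.0, 0.8, 0.4]
width: 85.0
gripper_force: 0.0
```

```bash
python3 -c "
from cell import ctrl
print(ctrl.grip_point_offset)
import cv2;cv2.imwrite('pics/w2.png',ctrl.get_image('wrist'))"
```

```text
18.700000000000003
```

View pics/w2.png

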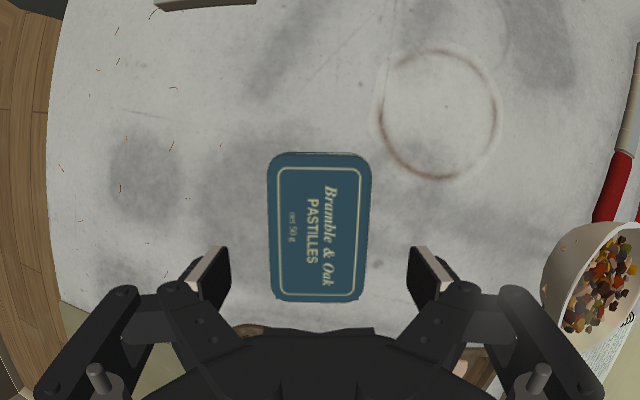

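The tin spans columns 268–372 and the fingers sit at 231 and 409, so it is centred and aligned. Now I descend and close.

Request:
step_hand --deltas '[[[0, -1, 25], [0, 0, 0], 85], [[0, 0, 15], [0, 0, 0], 85], [[0, 0, 9], [0, 0, 0], 85], [[0, 0, 5], [0, 0, 0], 85], [[0, 0, 0], [0, 0, 0], 85], [[0, 0, 0], [0, 0, 0], 85]]'

```text
clock: 4.6
eef_pos: [574.8, -359.2, -2.1]
tool_rot: [3.141, 0.001, 1.768]
force: [-0.2, -0.8, -0.2]
width: 85.1
gripper_force: 0.0
```

Request:
step_hand --deltas '[[[0, 0, 0], [0, 0, 0], 40], [[0, 0, 0], [0, 0, 0], 40], [[0, 0, 0], [0, 0, 0], 40], [[0, 0, 0], [0, 0, 0], 40], [[0, 0, 0], [0, 0, 0], 40], [[0, 0, 0], [0, 0, 0], 40], [[0, 0, 0], [0, 0, 0], 40], [[0, 0, 0], [0, 0, 0], 40]]'

```text
clock: 5.4
eef_pos: [575.2, -359.3, -1.7]
tool_rot: [3.14, 0.001, 1.768]
force: [-0.9, 0.2, 6.2]
width: 59.1
gripper_force: 66.7
```

Gripped on the body at 59 mm and 67 N. Next I lift, turn to the lane's yaw, cross over and tilt.

Request:
step_hand --deltas '[[[0, 0, -10], [0, 0, 0], 40], [[0, 0, -30], [0, 0, 0], 40], [[0, 0, -38], [0, 0, 0], 40], [[0, 0, -38], [0, 0, 0], 40], [[0, 0, -38], [0, 0, 0], 40], [[0, 0, -38], [0, 0, 0], 40], [[0, 0, 0], [0, 0, -0.128], 40], [[0, 0, 0], [0, 0, -0.128], 40], [[0, 0, 0], [0, 0, 0], 40]]'

```text
clock: 6.3
eef_pos: [574.0, -358.6, 189.7]
tool_rot: [3.141, -0.001, 2.024]
force: [0.2, -0.2, -1.6]
width: 59.3
gripper_force: 65.9
```

Request:
step_hand --deltas '[[[20, 18, 0], [0, 0, 0], 40], [[32, 29, 0], [0, 0, 0], 40], [[32, 29, 0], [0, 0, 0], 40], [[32, 29, 0], [0, 0, 0], 40], [[32, 29, 0], [0, 0, 0], 40], [[28, 25, 0], [0, 0, 0], 40], [[18, 16, 0], [0, 0, 0], 40], [[0, 0, 0], [0, -0.105, 0], 40], [[0, 0, 0], [0, -0.105, 0], 40], [[0, 0, 0], [0, 0, 0], 40], [[0, 0, 0], [0, 0, 0], 40]]'

```text
clock: 7.4
eef_pos: [646.6, -107.0, 189.0]
tool_rot: [-3.141, 0.208, 2.024]
force: [-0.3, -0.7, -1.3]
width: 59.1
gripper_force: 66.0
```

Run:
```python
from h import *
st=ctrl.read_state(); im=ctrl.get_image('wrist'); cv2.imwrite('pics/w3.png',im); print(st['eef_pos'],st['tool_rot'])
```

```text
[ 646.5653955  -107.03126595  189.04728702] [-3.14070916  0.20832232  2.0237135 ]
```

View pics/w3.png

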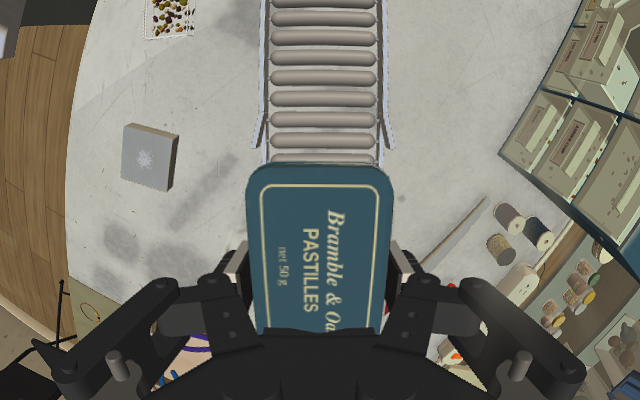

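The wrist view shows the lane parallel to the tin: roller ends at columns 272 and 374, guide mouths at (252,148) and (392,148). I use these to check the load point and height against the earlier views.

Run:
```python
from h import *
st=ctrl.read_state()
R=Ro.from_euler('xyz',st['tool_rot']).as_matrix(); L=np.c_[-R[:,1],R[:,0],-R[:,2]]  # lane axes x?,y downhill,z out
P=np.array([658.3,-129.2,76]); print(L.round(3))
def on(uv,h):  # intersect with lane-parallel plane h above P; give lane coords relative to P
    o,d=wray(uv,st); s=(h-L[:,2]@(o-P))/(L[:,2]@d); return (L.T@(o+s*d-P)).round(1)
for uv,h in(((252,148),18),((392,148),18),((272,143),-5),((374,143),-5),((272,80),-5),((374,79),-5),((275,19),-5),((374,19),-5)): print(uv,on(uv,h))
g=cv2.cvtColor(cv2.imread('pics/w3.png'),cv2.COLOR_BGR2GRAY)[0:160,322].astype(int)
mid=[y for y in range(1,159) if g[y]<g[y-1] and g[y]<=g[y+1] and g[y]<g[max(0,y-6):y+7].max()-25]
print(mid); print([on((322,y),0)[1] for y in mid])
```

```text
[[-0.9   -0.426 -0.09 ]
 [-0.436  0.88   0.187]
 [ 0.    -0.208  0.978]]
(252, 148) [54.3 45.2 18. ]
(392, 148) [-56.   45.5  18. ]
(272, 143) [41.7 47.2 -5. ]
(374, 143) [-45.5  47.5  -5. ]
(272, 80) [ 41.2 101.4  -5. ]
(374, 79) [-44.8 102.7  -5. ]
(275, 19) [ 39.2 156.7  -5. ]
(374, 19) [-45.5 157.5  -5. ]
[6, 11, 24, 30, 44, 50, 64, 70, 84, 91, 105, 112, 126, 133, 147, 154]
[np.float64(166.3), np.float64(161.5), np.float64(149.3), np.float64(143.8), np.float64(131.2), np.float64(125.9), np.float64(113.7), np.float64(108.6), np.float64(96.6), np.float64(90.7), np.float64(79.0), np.float64(73.1), np.float64(61.5), np.float64(55.6), np.float64(43.9), np.float64(38.0)]
```

The roller gaps fall where they should (41, 59 and 77 mm from the load point). The lane is about 2.5 mm to the side, so I correct that. The rollers may also be a few mm lower than the text says, so I descend most of the way and then feel for contact.

Request:
step_hand --deltas '[[[-1, 2.5, 25], [0, 0, 0], 40], [[0, 0, 35], [0, 0, 0], 40], [[0, 0, 28], [0, 0, 0], 40], [[0, 0, 15], [0, 0, 0], 40], [[0, 0, 6], [0, 0, 0], 40], [[0, 0, 0], [0, 0, 0], 40], [[0, 0, 0], [0, 0, 0], 40]]'

```text
clock: 8.15
eef_pos: [660.4, -128.6, 84.2]
tool_rot: [3.14, 0.211, 2.023]
force: [0.3, -0.4, -1.5]
width: 59.8
gripper_force: 65.9
```

Request:
step_hand --deltas '[[[0, 0, 2], [0, 0, 0], 40], [[0, 0, 2], [0, 0, 0], 40], [[0, 0, 0], [0, 0, 0], 40]]'

```text
clock: 8.45
eef_pos: [660.0, -128.5, 79.3]
tool_rot: [3.141, 0.21, 2.024]
force: [0.7, 0.7, -2.7]
width: 59.3
gripper_force: 65.9
```

Request:
step_hand --deltas '[[[0, 0, 1.5], [0, 0, 0], 40], [[0, 0, 1.5], [0, 0, 0], 40], [[0, 0, 0], [0, 0, 0], 40]]'

```text
clock: 8.75
eef_pos: [660.0, -129.3, 75.8]
tool_rot: [-3.141, 0.21, 2.024]
force: [-0.0, 0.3, -2.1]
width: 59.4
gripper_force: 65.9
```

Request:
step_hand --deltas '[[[0, 0, 1], [0, 0, 0], 40], [[0, 0, 1], [0, 0, 0], 40], [[0, 0, 0], [0, 0, 0], 40]]'

```text
clock: 9.05
eef_pos: [660.5, -130.0, 75.1]
tool_rot: [3.141, 0.21, 2.024]
force: [-2.1, 1.0, 4.7]
width: 59.5
gripper_force: 66.7
```

The force steps up by about 7 N with the underside near z 76, so the tin is on the rollers where expected. Release.

Request:
step_hand --deltas '[[[0, 0, 0], [0, 0, 0], 85], [[0, 0, 0], [0, 0, 0], 85], [[0, 0, 0], [0, 0, 0], 85], [[0, 0, 0], [0, 0, 0], 85]]'

```text
clock: 9.45
eef_pos: [660.4, -129.8, 74.0]
tool_rot: [-3.142, 0.21, 2.024]
force: [-0.4, -0.0, 0.9]
width: 85.1
gripper_force: 0.0
```

Request:
step_hand --deltas '[[[0, 0, -10], [0, 0, 0], 85], [[0, 0, -25], [0, 0, 0], 85], [[0, 0, -35], [0, 0, 0], 85], [[0, 0, -35], [0, 0, 0], 85], [[0, 0, 0], [0, 0, 0], 85], [[0, 0, 0], [0, 0, 0], 85], [[0, 0, 0], [0, 0, 0], 85], [[0, 0, 0], [0, 0, 0], 85], [[0, 0, 0], [0, 0, 0], 85], [[0, 0, 0], [0, 0, 0], 85], [[0, 0, 0], [0, 0, 0], 85], [[0, 0, 0], [0, 0, 0], 85]]'

```text
clock: 10.65
eef_pos: [650.7, -110.1, 176.6]
tool_rot: [-3.141, 0.21, 2.024]
force: [0.3, 0.0, -0.2]
width: 84.9
gripper_force: 0.0
```

```bash
python3 -c "
from cell import ctrl
import cv2,numpy as np
a=ctrl.get_image('wrist');b=ctrl.get_image('top')[110:270,250:490]
cv2.imwrite('pics/w4.png',np.vstack([cv2.resize(a,(480,300)),cv2.resize(b,(480,300))]))"
```

```text
(no output)
```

View pics/w4.png

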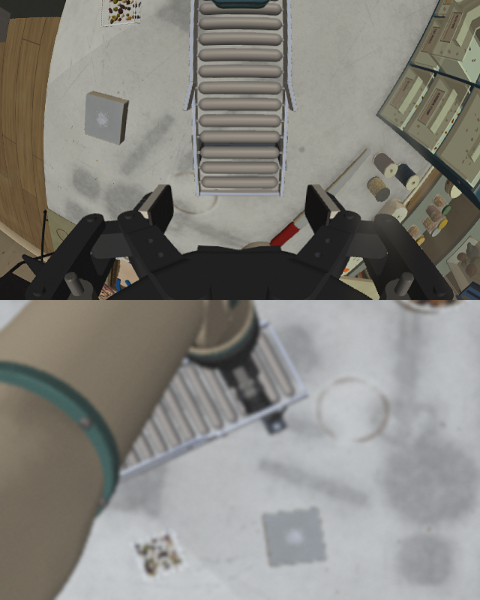

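The tin left by itself and is rolling down, its trailing edge at the top of the wrist view. The block and bead box are untouched. I clear the arm to the right and look again.

Request:
step_hand --deltas '[[[-35, -25, -8], [0, 0, 0], 85], [[-35, -25, -8], [0, 0, 0], 85], [[-35, -25, -8], [0, 0, 0], 85], [[-35, -25, -8], [0, 0, 0], 85], [[-35, -25, -8], [0, 0, 0], 85], [[-35, -25, -8], [0, 0, 0], 85], [[0, 0, 0], [0, 0, 0], 85], [[0, 0, 0], [0, 0, 0], 85], [[0, 0, 0], [0, 0, 0], 85], [[0, 0, 0], [0, 0, 0], 85]]'

```text
clock: 11.75
eef_pos: [602.1, -349.0, 266.6]
tool_rot: [-3.141, 0.208, 2.027]
force: [0.7, -0.7, -0.1]
width: 84.9
gripper_force: 0.0
```

Run:
```python
from h import *
a=ctrl.get_image('top');b=ctrl.get_image('scene')
cv2.imwrite('pics/f.png',np.vstack([cv2.resize(a[110:270,250:490],(450,300)),cv2.resize(b[150:310,250:490],(450,300))]))
p=a[110:230,250:420].astype(int); m=((p[...,2]<110)&(p[...,0]-p[...,2]>15)).astype(np.uint8)
c=max(cv2.findContours(m,0,2)[0],key=cv2.contourArea); r=cv2.minAreaRect(c+np.array([250,110])); X=plane('top',r[0],57)
d=X[:2]-np.array([659,-130]); print(r,X,'lane y',d@[-.438,.899]/.978-95,'x',d@[-.899,-.438])
```

```text
((291.6000061035156, 188.70001220703125), (25.043960571289062, 39.80200958251953), 63.43495178222656) [572.20532091  50.77210301  57.        ] lane y 110.0410941193538 x -1.1497646171254885
```

View pics/f.png

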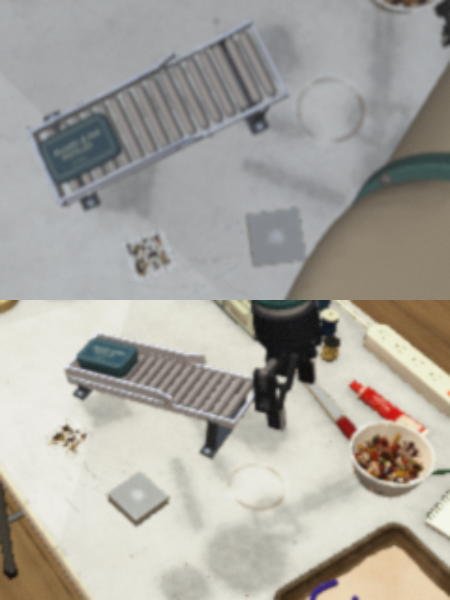

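The tin lies straight against the stop at lane y about 0.10. The block and bead box are where they were, and the robot is clear.

Request:
step_hand --deltas '[[[0, 0, 0], [0, 0, 0], 85], [[0, 0, 0], [0, 0, 0], 85]]'

```text
clock: 12.05
eef_pos: [601.6, -350.8, 267.4]
tool_rot: [-3.141, 0.21, 2.025]
force: [-0.3, 0.4, -0.7]
width: 84.9
gripper_force: 0.0
```

```bash
python3 -c "
from cell import ctrl
print(ctrl.finish_job())"
```

```text
the job is handed in; nothing more can be done
None
```

The tin was set on the high rollers, released, and ran down by itself to rest against the stop; the block and bead box look unmoved, and the job was handed in at 12 s.

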